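# Set a ratchet lens carriage back to its index

## Robot

A 6-joint arm with a two-finger parallel gripper is mounted at the origin on the work surface. World frame = base frame: x ahead of the robot, y to its left, z up, the work surface at z = 0. Lengths are in m, angles in rad, forces in N, time in s.
With the tool pointing down it reaches from about 0.35 to 0.875 m from the base axis. Payload 4.2 kg.
Tool frame: the origin (TCP) lies between the finger pads; the fingertips stand 8 mm ahead of it and the grasp point (between the pads) lies 11 mm behind it (tcp_to_tips is the distance from the TCP to the fingertips, in m); z points along the fingers, y is the line along which they close (so a half turn about z gives the same grasp; the last joint's range is limited). The gripper opens to 85 mm and grips with 20 to 120 N. Pads are 22 mm wide; open, the fingers measure 114 mm over their backs; the gripper's body (76 mm by 85 mm) begins 54 mm behind the grasp point. The pads swing forward as they close: fully open they stand 13 mm farther back than shut.
Start: joints at [-0.985, 0.385, 0.008, 0, -1.194, -0.259], TCP at [0.201, -0.592, 0.239] pointing down, gripper open.
Joint ranges: [-3.14, 3.14], [-1.21, 2.06], [-1.07, 1.41], [-3.16, 2.05], [-2.99, -0.16], [-3.1, 3.1]. Speed limits (rad/s): [2.79, 2.79, 3.14, 3.14, 3.14, 3.14].

## Interface

Orientations are given as a unit quaternion [x, y, z, w].
In Python, from cell import * gives the robot as it stands. The module is installed in compiled form; this text tells all that it offers.
- The arm moves only by the shell command python3 -m crank 'ROWS' [FORCE]. ROWS is JSON, a list of rows, each an object of numbers: "tx", "ty", "tz": the shift along the world's x, y, z in m; "roll": the turn about the world's z in rad; "jaw": the opening, from 0 (shut) to 1 (fully open). A call has 1 to 5 rows; each row shifts and turns the commanded pose from where the row before left it; what a row does not reach is not made up. A row lasts 1/12 s, in which the tool goes at most 41.7 mm and 7.16 degrees, less where a joint would pass 70% of its speed; a pose out of reach is approached as far as the arm can. A call with a gripper value outside its range is refused whole. The fingers move at their own pace and stop on an object; FORCE is the grip in N (left out, the last holds). Time passes only in rows, so rows that do not move let the fingers close. It gives the time, the measured TCP pose, the force, the opening and the grip force at its end, in the units of the state.
- get_obs(): the state, without advancing time (a new reading comes with each control period).
- snapshot(name): name is "scene" or "top" or "wrist"; returns the picture (420x560x3 uint8, red, green, blue); there is no depth.
- calibration(name): a dict with "mtx" (3x3 intrinsics, pixels), "xyz" and "orientation" of the camera in the world. Camera axes: x right, y up, looking along -z (the intrinsics and any distortion apply to the point x, -y, -z); pixel columns grow to the right and rows downward; lengths in m; the calibration is good to about 2 mm. A picture is of the moment at which its call begins: read the wrist's pose just before it. calibration takes no time and is no camera call; for the wrist camera it gives the pose at the moment of the call.
- close_job(): hands the job in; it is judged then, once.
The state is a dict: "t": time; "joints": joint angles; "joint_velocities": joint speeds; "joint_torque": joint torques, N m; "tool_pos": TCP position; "ee_rot": TCP orientation; "ft_force": force on the tool from outside, world axes, zero at the start; "moment": the same for the moment, N m; "gripper_width": opening from 0.0 (shut) to 1.0 (fully open); "gripper_force": force on a finger pad.
Only numpy, scipy, OpenCV 4.12 (cv2) and the standard library are available. Lean on these libraries where they do the work, as an engineer would, in place of code of your own. Each camera call takes 0.05 s, during which the arm holds its last target. There are 200 camera calls.

## Task

The lens carriage on the toothed rail has been ratcheted too far. Flip its red pawl right over onto the carriage so that it stays there by itself, slide the carriage back until its white pointer is level with the orange index (within 5 mm), then flip the pawl back down so that it sits in the teeth again. Leave the things standing around on the table where they are.

Things in the scene. Friction and masses are not known exactly. Their poses are not given: they have to be found in the camera images.
- rail: fixed aluminium rail 440 mm long on a black foot 120 mm wide, 10 mm high; origin: centre of its underside, on the table. x: along the rail, the way the ratchet steps freely (about world +y, up to 0.3 rad off); backward is -x. y: across, z: up. Saw teeth along its middle: 18 mm wide, 10 mm pitch, tops 30 mm above the table. Black end stops 40 mm high.
- carriage (a joint): slide of the grey lens carriage (130 mm long, 64 mm wide, deck 45 mm above the table) along the rail's +x, m, 0 to 0.22. Stays where it is left; sliding takes about 4 N. With the pawl down it can be pushed to +x, but backward only until the pawl meets a tooth (at most about 10 mm).
- lens_tab (a point): point in the aluminium grip tab on top of the carriage's black round lens mount (58 mm across, 12 mm thick): tab 12 mm thick along the rail, 26 mm wide across, from 108 to 136 mm above the table; point on its centre line at 130 mm. Pinch along the rail, from above, to slide the carriage. 107 mm ahead (+x of the rail) of pawl_hinge. Axes like the rail's.
- pointer (a point): end of the small white pointer that sticks out of the carriage's side on the rail's -y side (the side away from the robot), 37 mm above the table; 32 mm behind (-x of) lens_tab. Axes like the rail's.
- index_tip (a point): top (36 mm above the table) of the upright orange index plate, 3 mm thick along the rail, fixed on the rail's foot on its -y side, 48 mm from the rail's centre line. Does not move in a run. Axes like the rail's. The pointer is level with it when both have the same position along the rail.
- pawl (a joint): pawl angle, rad: 0 to about 0.15 with its nose down in the teeth (depends on where on a tooth it lands), 2.3 at the stop when thrown right over towards the lens. Axis: rail's +y through pawl_hinge; growing angle lifts the nose up, over the hinge, to +x. Its weight (about 60 g) keeps it at either end; let go in between it falls to one side (balance near 1.3).
- pawl_hinge (a point): the pawl's hinge axis, on the carriage's rear end, on the rail's centre line, 57 mm above the table. Axes like the rail's.
- pawl_bar (a point): centre of the pawl's red cross bar, 11 mm thick, 26 mm long across the rail: pinch its end faces, or push it. At angle 0 it is 46 mm behind (-x) and 16 mm above the hinge and moves round with the pawl; at 2.3 it is 43 mm ahead of and 24 mm above the hinge. The pawl's steel nose (12 mm wide) then sticks up to about 50 mm above the hinge.
- screwdriver: yellow-handled screwdriver, 160 mm long, lying beside the rail on the robot's side; bystander, origin at the middle of its underside
- post_holder: black upright post holder 31 mm across, 50 mm high, beside the rail's far side; bystander, origin under its centre
- lens_tube: black ring 31 mm across, 30 mm high, beside the rail's far side; bystander, origin under its centre
- fork_clamp: flat steel fork clamp 70 x 32 x 8 mm beside the rail on the robot's side; bystander, origin near the middle of its underside
- dropper: white bottle with blue cap, 44 mm across, 85 mm high; bystander, origin under its centre
- mug: white mug 72 mm across, 85 mm high; bystander, origin under its centre

How it is judged:
By the outcome, as a careful person would: the job done as asked, in the order asked, and still so for the second after the job is handed in, with the robot touching nothing.
It also fails if it takes over 69 s, if anything falls off the work surface, if the arm or the gripper's body presses on something with over 40 N, if the wrist force passes 120 N, or if a joint passes its speed limit or range.

## Working session

There is one attempt and no reset: what is moved stays moved. The work goes in short steps, Python scripts to look and compute and a shell command to move; the robot and the scene stay as the last step left them, time stands still between calls to the robot, and variables do not carry over. Pictures are saved under pics/ and viewed, at most 12 in all, crops included, and the job is handed in when it is done.

```bash
mkdir -p pics; cat > h.py <<'E'
import numpy as np, cv2
from cell import *
from scipy.spatial.transform import Rotation as R
def shot(name,fn=None):
    c=calibration(name); im=snapshot(name)
    if fn: cv2.imwrite('pics/'+fn,im[:,:,::-1])
    return im,c
def ray(c,px):
    p=cv2.undistortPoints(np.array([[px]],float),np.array(c['mtx']),np.array(c.get('dist',np.zeros(5)),float))[0,0]
    d=R.from_quat(c['orientation']).apply([p[0],-p[1],-1.0]); return np.array(c['xyz']),d/np.linalg.norm(d)
def plane(c,px,z):
    o,d=ray(c,px); return o+d*(z-o[2])/d[2]
def tri(rs):
    A=sum(np.eye(3)-np.outer(d,d) for o,d in rs); b=sum((np.eye(3)-np.outer(d,d))@o for o,d in rs)
    return np.linalg.solve(A,b)
def proj(c,P):
    q=R.from_quat(c['orientation']).inv().apply(np.array(P)-c['xyz']); q=q*[1,-1,-1]
    u=np.array(c['mtx'])@q; return u[:2]/u[2]
E
python3 - <<'E'
from h import *
a,c=shot('scene','s1.png'); b,d=shot('top','t1.png')
print(c,d); print(calibration('wrist')); print(get_obs())
E
```

```text
{'mtx': array([[423.6366556 ,   0.        , 281.18457084],
       [  0.        , 423.6366556 , 210.9255504 ],
       [  0.        ,   0.        ,   1.        ]]), 'xyz': array([ 1.27477253, -0.46979739,  0.76631975]), 'orientation': array([0.38433499, 0.21384558, 0.42670077, 0.79024245])} {'mtx': array([[468.53817319,   0.        , 276.47297638],
       [  0.        , 468.53817319, 216.83906712],
       [  0.        ,   0.        ,   1.        ]]), 'xyz': array([ 0.43476796, -0.00720403,  1.35400084]), 'orientation': array([-0.03431275,  0.03372897,  0.71525307, -0.69720731])}
{'mtx': array([[317.94987639,   0.        , 284.07947617],
       [  0.        , 317.94987639, 214.77298426],
       [  0.        ,   0.        ,   1.        ]]), 'xyz': array([ 0.13291294, -0.61543487,  0.37244323]), 'orientation': array([-0.08205352, -0.11579438,  0.80369933,  0.57786353])}
{'t': 0.1, 'joints': array([-9.85407241e-01,  3.85481279e-01,  6.77944235e-03, -4.23929694e-04,
       -1.19400252e+00, -2.58565826e-01]), 'joint_velocities': array([ 0.00120589, -0.00173566,  0.0030539 ,  0.00248734, -0.00089429,
        0.00164251]), 'joint_torque': array([-5.38785516e-04, -3.93319809e+01,  1.88930351e+01,  4.19796959e+00,
       -2.61275251e-03,  7.37863370e-07]), 'tool_pos': array([ 0.20048359, -0.59144663,  0.23833826]), 'ee_rot': array([-1.62608112e-01,  9.86690252e-01,  9.51020089e-04, -2.10991995e-04]), 'ft_force': array([-0.64049796, -0.38522082,  0.03394942]), 'moment': array([-0.0430497 , -0.00616609,  0.00385   ]), 'gripper_force': 0.0, 'gripper_width': 1.0025985864673779}
```

View pics/s1.png

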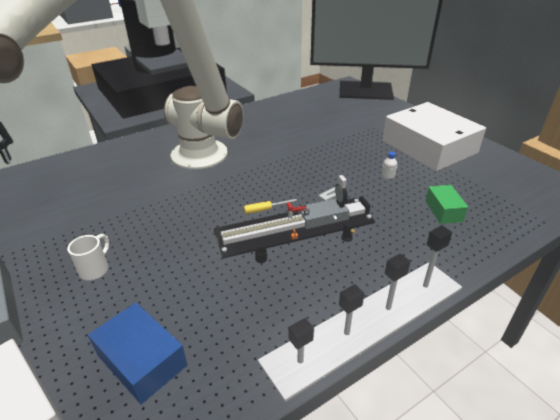

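View pics/t1.png

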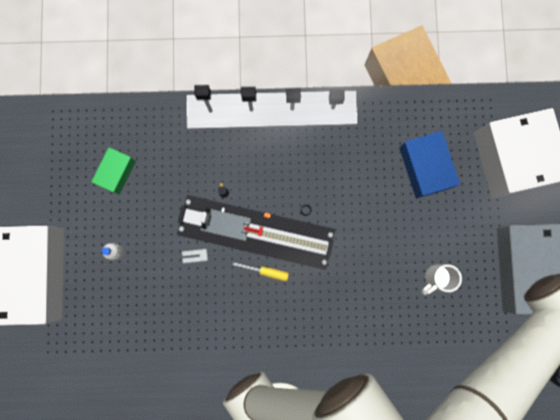

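The scene view shows the pawl (red, ~297,210), the index (orange, 294,234) and the lens tab (342,182). The top view shows the pawl at (252,231), the index at (267,215) and the foot screws at the corners (188,201), (181,229), (330,235), (325,262).

```bash
cat >> h.py <<'E'
def masks(im):
    h=cv2.cvtColor(im,cv2.COLOR_RGB2HSV); H,S,V=[h[:,:,i].astype(int) for i in range(3)]
    red=((H<4)|(H>174))&(S>150)&(V>70); org=(H>=6)&(H<17)&(S>170)&(V>120)
    return red.astype(np.uint8),org.astype(np.uint8)
def blobs(m,box,amin=3):
    x0,y0,x1,y1=box; k=np.zeros_like(m); k[y0:y1,x0:x1]=m[y0:y1,x0:x1]
    n,l,s,c=cv2.connectedComponentsWithStats(k)
    return [(s[i].tolist(),c[i].round(1).tolist()) for i in range(1,n) if s[i][4]>=amin]
E
python3 - <<'E'
from h import *
T,tc=shot('top'); S,sc=shot('scene')
for im,b in((T,(160,170,350,290)),(S,(200,160,390,260))):
    r,o=masks(im); print('red',blobs(r,b),'org',blobs(o,b))
P=[plane(tc,p,.01) for p in((188,201),(181,229),(330,235),(325,262))]
print(np.round(P,4)); ctr=np.mean(P,0); ax=(P[0]+P[1]-P[2]-P[3]); print(ctr,'yaw',np.arctan2(ax[1],ax[0]))
cv2.imwrite('pics/c1.png',np.hstack([cv2.resize(T[185:275,170:340],None,fx=2.35*1,fy=2.35,interpolation=2),cv2.resize(S[165:255,210:380],None,fx=2.35,fy=2.35,interpolation=2)])[:,:,::-1])
E
```

```text
red [([245, 227, 17, 8, 58], [254.3, 230.3])] org [([264, 214, 6, 4, 18], [266.6, 215.2])]
red [([287, 203, 18, 8, 52], [294.2, 207.3])] org []
[[ 0.6171  0.2469  0.01  ]
 [ 0.5365  0.2676  0.01  ]
 [ 0.5083 -0.16    0.01  ]
 [ 0.4315 -0.1429  0.01  ]]
[0.52334154 0.05289275 0.01      ] yaw 1.3149658523486598
```

View pics/c1.png

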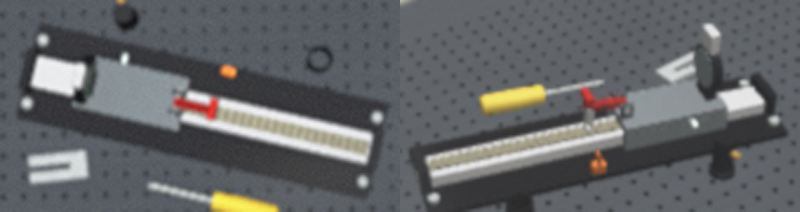

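The crop shows the pawl's bar at about (260,230) in the top view and (290,206) in the scene view. The white pointer is at (223,210) in the top view and (335,217) in the scene view, and the tab is at (342,181) in the scene view.

```bash
python3 - <<'E'
from h import *
tc=calibration('top'); sc=calibration('scene')
g=lambda a,b:print(tri([ray(tc,a),ray(sc,b)]).round(4))
g((259.8,230.5),(290.4,206.3)); g((222.7,209.7),(335,217)); 
print(plane(tc,(222.7,209.7),.037),plane(tc,(266.6,214.5),.036),plane(tc,(259.8,230.5),.073),plane(sc,(342,178),.134))
E
python3 -m crank '[{"tx":0.03,"ty":0.025,"tz":0.012,"roll":0.12},{"tx":0.03,"ty":0.025,"tz":0.012,"roll":0.12},{"tx":0.03,"ty":0.025,"tz":0.012,"roll":0.12},{"tx":0.03,"ty":0.025,"tz":0.012,"roll":0.12},{"tx":0.03,"ty":0.025,"tz":0.012,"roll":0.12}]'
python3 -m crank '[{"tx":0.02,"ty":0.035,"tz":0.008,"roll":0.12},{"tx":0.02,"ty":0.035,"tz":0.008,"roll":0.12},{"tx":0.02,"ty":0.035,"tz":0.008,"roll":0.12},{"tx":0.02,"ty":0.035,"tz":0.008,"roll":0},{"tx":0.02,"ty":0.035,"tz":0.008,"roll":0}]'
python3 -m crank '[{"tx":0.02,"ty":0.035},{"tx":0.02,"ty":0.035},{"tx":0.01,"ty":0.035},{"ty":0.035},{"ty":0.035}]'
```

```text
[0.5221 0.0393 0.0767]
[0.5865 0.1443 0.036 ]
[0.58612609 0.14380809 0.037     ] [0.5693977  0.02000032 0.036     ] [0.52205526 0.03889014 0.073     ] [0.55751034 0.18384774 0.134     ]invalid input
invalid input
invalid input
```

```bash

python3 -m crank '[{"tx":0.03,"ty":0.025,"tz":0.012,"roll":0.12,"jaw":1},{"tx":0.03,"ty":0.025,"tz":0.012,"roll":0.12,"jaw":1},{"tx":0.03,"ty":0.025,"tz":0.012,"roll":0.12,"jaw":1},{"tx":0.03,"ty":0.025,"tz":0.012,"roll":0.12,"jaw":1},{"tx":0.03,"ty":0.025,"tz":0.012,"roll":0.12,"jaw":1}]'
```

```text
t: 0.62
tool_pos: [0.3516, -0.4655, 0.2997]
ee_rot: [-0.449, 0.893, 0.0, -0.0]
ft_force: [1.8, -1.1, 0.2]
gripper_width: 1.002
gripper_force: 0.0
```

```bash

python3 -m crank '[{"tx":0.011,"ty":0.034,"tz":0.004,"roll":0.1,"jaw":1},{"tx":0.011,"ty":0.034,"tz":0.004,"roll":0.1,"jaw":1},{"tx":0.011,"ty":0.034,"tz":0.004,"roll":0.1,"jaw":1},{"tx":0.011,"ty":0.034,"tz":0.004,"roll":0.088,"jaw":1},{"tx":0.011,"ty":0.034,"tz":0.004,"roll":0,"jaw":1}]'
python3 -m crank '[{"tx":0.011,"ty":0.034,"tz":0.004,"roll":0,"jaw":1},{"tx":0.011,"ty":0.034,"tz":0.004,"roll":0,"jaw":1},{"tx":0.011,"ty":0.034,"tz":0.004,"roll":0,"jaw":1},{"tx":0.011,"ty":0.034,"tz":0.004,"roll":0,"jaw":1},{"tx":0.011,"ty":0.034,"tz":0.004,"roll":0,"jaw":1}]'
python3 -m crank '[{"tx":0.011,"ty":0.034,"tz":0,"roll":0,"jaw":1},{"tx":0.011,"ty":0.034,"tz":0,"roll":0,"jaw":1},{"tx":0.011,"ty":0.034,"tz":0,"roll":0,"jaw":1},{"tx":0.015,"ty":0.023,"tz":0,"roll":0,"jaw":1},{"tx":0,"ty":0,"tz":0,"roll":0,"jaw":1}]'
python3 - <<'E'
from h import *
W,c=shot('wrist','w1.png'); print(c['xyz'],get_obs()['tool_pos'])
r,o=masks(W); print(blobs(r,(0,0,560,420),15),blobs(o,(0,0,560,420),15))
E
```

```text
t: 1.03
tool_pos: [0.4057, -0.2951, 0.3194]
ee_rot: [-0.612, 0.791, 0.0, 0.0]
ft_force: [1.8, 0.1, -0.5]
gripper_width: 0.999
gripper_force: 0.0
t: 1.45
tool_pos: [0.4606, -0.1251, 0.3396]
ee_rot: [-0.611, 0.792, -0.0, 0.0]
ft_force: [0.9, -0.8, 0.9]
gripper_width: 1.002
gripper_force: 0.0
t: 1.87
tool_pos: [0.5104, 0.0018, 0.3385]
ee_rot: [-0.613, 0.79, 0.0, 0.0]
ft_force: [0.7, -0.1, 0.2]
gripper_width: 1.002
gripper_force: 0.0
[ 0.49262266 -0.06831448  0.4725716 ] [5.09302921e-01 1.77612025e-04 3.38501951e-01]
[([274, 205, 20, 36, 366], [283.5, 220.2])] [([243, 198, 9, 5, 25], [247.6, 199.7])]
```

View pics/w1.png

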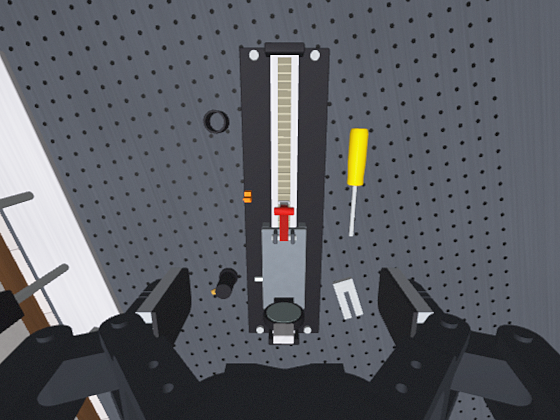

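Wrist view: the rail runs vertically with its -x end up. The screws are at (254,55), (315,55), (260,330) and (307,330), the pawl bar at (284,211), the pointer tip at (254,279), the index at (247,197) and the top of the mount at (283,313).

```bash
python3 - <<'E'
from h import *
W,c=shot('wrist'); tc=calibration('top'); sc=calibration('scene')
P=np.array([plane(c,p,.012) for p in((260,330),(307,330),(254,55),(315,55))])
a=P[0]+P[1]-P[2]-P[3]; yaw=np.arctan2(a[1],a[0]); ctr=P.mean(0); print(P.round(4).tolist(),ctr,'yaw',yaw)
ex=np.array([np.cos(yaw),np.sin(yaw),0]); ey=np.array([-ex[1],ex[0],0])
def rel(n,p): p=np.array(p); print(n,p.round(4),'rail',round((p-ctr)@ex,4),round((p-ctr)@ey,4))
rel('bar tri',tri([ray(c,(284,211)),ray(tc,(259.8,230.5)),ray(sc,(290.4,206.3))]))
rel('bar pl',plane(c,(284,211),.0785))
rel('ptr pl',plane(c,(254.5,279),.037)); rel('ptr tri',tri([ray(c,(254.5,279)),ray(tc,(222.7,209.7)),ray(sc,(335,217))]))
r,o=masks(W); print(blobs(o,(230,180,265,220)))
rel('idx pl',plane(c,(247.5,194.5),.036)); rel('idx top',plane(tc,(266.6,214.5),.036))
rel('tab scene',plane(sc,(342,178),.134)); rel('tab wr',plane(c,(283,316),.136))
for v,nm in((W[185:345,225:345],'w'),):
    cv2.imwrite('pics/c2.png',cv2.resize(v,None,fx=3.7,fy=3.7,interpolation=2)[:,:,::-1])
E
```

```text
[[0.6154, 0.2465, 0.012], [0.5387, 0.2666, 0.012], [0.5081, -0.1613, 0.012], [0.4304, -0.1411, 0.012]] [0.52312973 0.05269354 0.012     ] yaw 1.3122561527912318
bar tri [0.5209 0.039  0.0755] rail -0.0138 -0.0013
bar pl [0.519  0.0369 0.0785] rail -0.0163 -0.0
ptr pl [0.5922 0.1405 0.037 ] rail 0.1025 -0.0443
ptr tri [0.589  0.1422 0.038 ] rail 0.1034 -0.0408
[([243, 193, 8, 11, 43], [247.3, 198.5])]
idx pl [0.5655 0.0122 0.036 ] rail -0.0283 -0.0513
idx top [0.5694 0.02   0.036 ] rail -0.0198 -0.0531
tab scene [0.5575 0.1838 0.134 ] rail 0.1356 0.0003
tab wr [0.5496 0.1494 0.136 ] rail 0.1002 -0.0009
```

View pics/c2.png

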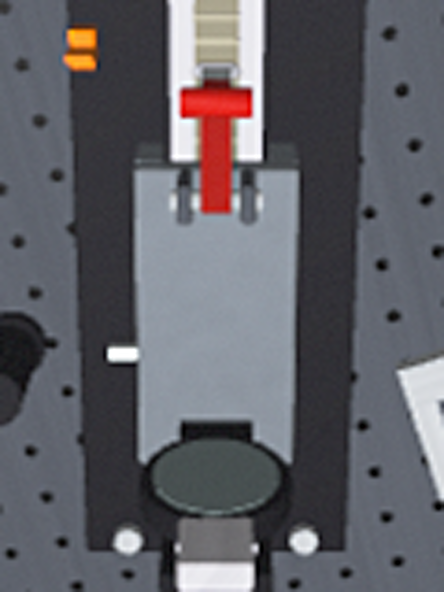

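```bash

python3 -m crank '[{"tx":0.002,"ty":0.008,"tz":-0.038,"roll":0,"jaw":0.65},{"tx":0.002,"ty":0.008,"tz":-0.038,"roll":-0.007,"jaw":0.65},{"tx":0.002,"ty":0.008,"tz":-0.038,"roll":0,"jaw":0.65},{"tx":0.002,"ty":0.008,"tz":-0.038,"roll":0,"jaw":0.65},{"tx":0.002,"ty":0.006,"tz":-0.038,"roll":0,"jaw":0.65}]' 25
python3 -m crank '[{"tx":0,"ty":0,"tz":-0.025,"roll":0,"jaw":0.65},{"tx":0,"ty":0,"tz":-0.025,"roll":0,"jaw":0.65},{"tx":0,"ty":0,"tz":-0.02,"roll":0,"jaw":0.65},{"tx":0,"ty":0,"tz":-0.015,"roll":0,"jaw":0.65},{"tx":0,"ty":0,"tz":0,"roll":0,"jaw":0.65}]'
python3 - <<'E'
from h import *
W,c=shot('wrist','w2.png'); o=get_obs(); print(o['tool_pos'],o['gripper_width'],o['ft_force'])
E
```

```text
t: 2.38
tool_pos: [0.5182, 0.0353, 0.1484]
ee_rot: [-0.608, 0.794, -0.0, 0.001]
ft_force: [0.8, -0.2, -0.1]
gripper_width: 0.648
gripper_force: 0.0
t: 2.8
tool_pos: [0.5161, 0.0342, 0.0614]
ee_rot: [-0.607, 0.794, 0.001, -0.003]
ft_force: [-0.3, 0.1, -0.0]
gripper_width: 0.649
gripper_force: 0.0
[0.51745319 0.03472782 0.06325439] 0.6513819659383873 [1.16836178 0.58189369 0.98822598]
```

View pics/w2.png

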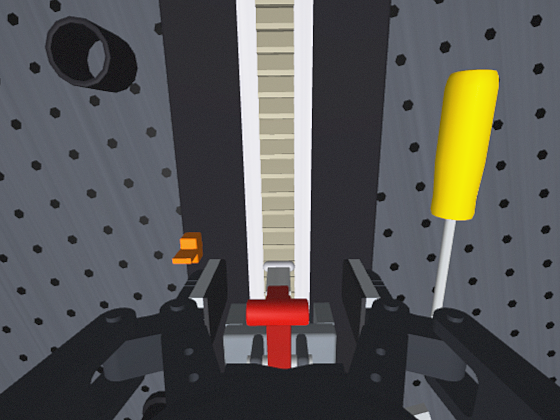

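Bar at (277,312), between the open pads and slightly off centre.

```bash
python3 - <<'E'
from h import *
c=calibration('wrist')
yaw=1.3123; ex=np.array([np.cos(yaw),np.sin(yaw),0]); ey=np.array([-ex[1],ex[0],0]); ctr=np.array([.5231,.0527,0])
rel=lambda n,p: print(n,np.round(p,4),'rail',round((p-ctr)@ex,4),round((p-ctr)@ey,4))
c1=dict(c); c1['xyz']=np.array([0.49262266,-0.06831448,0.4725716])
for z in(.073,.0765,.08): rel(z,plane(c,(277,311),z))
t=get_obs()['tool_pos']; rel('tcp',t); g=t+[0,0,.011]; print('grasp px',proj(c,g), 'idx lower',plane(c,(181,262),.036))
rel('idx',plane(c,(188,248),.036));rel('idx',plane(c,(181,262),.036))
im=cv2.imread('pics/w2.png')[:,:,::-1]; r,o=masks(im); print(blobs(r,(220,250,340,400),10),blobs(o,(100,200,250,300),10))
print(tri([ray(c,(277,311)),ray(c1,(284,212))]))
E
```

```text
0.073 [0.5233 0.0425 0.073 ] rail -0.0099 -0.0028
0.0765 [0.5226 0.0403 0.0765] rail -0.0121 -0.0027
0.08 [0.5219 0.0381 0.08  ] rail -0.0144 -0.0026
tcp [0.5175 0.0347 0.0633] rail -0.0188 0.0009
grasp px [285.03844047 294.53196657] idx lower [0.57318529 0.02162456 0.036     ]
idx [0.5666 0.0148 0.036 ] rail -0.0255 -0.0517
idx [0.5732 0.0216 0.036 ] rail -0.0172 -0.0564
[([246, 286, 63, 83, 2904], [277.6, 322.0])] [([189, 233, 11, 2, 12], [194.2, 233.1]), ([180, 238, 18, 12, 84], [189.5, 243.5]), ([173, 254, 26, 10, 83], [187.8, 259.6])]
[0.52119653 0.03800744 0.0805337 ]
```

```bash

python3 -m crank '[{"tx":0.004,"ty":0.004,"tz":0.002,"roll":0,"jaw":0.65},{"tx":0,"ty":0,"tz":0,"roll":0,"jaw":0.25},{"tx":0,"ty":0,"tz":0,"roll":0,"jaw":0.2},{"tx":0,"ty":0,"tz":0,"roll":0,"jaw":0.2},{"tx":0,"ty":0,"tz":0,"roll":0,"jaw":0.2}]' 25
python3 -m crank '[{"tx":0,"ty":0,"tz":0,"roll":0,"jaw":0.2},{"tx":0,"ty":0,"tz":0,"roll":0,"jaw":0.2},{"tx":0,"ty":0,"tz":0,"roll":0,"jaw":0.2}]'
```

```text
t: 3.27
tool_pos: [0.5213, 0.0405, 0.0677]
ee_rot: [-0.608, 0.794, 0.001, -0.001]
ft_force: [-6.3, 3.5, 7.9]
gripper_width: 0.3
gripper_force: 24.1
t: 3.52
tool_pos: [0.5213, 0.0405, 0.0677]
ee_rot: [-0.608, 0.794, 0.001, -0.0]
ft_force: [-5.1, 3.1, 7.8]
gripper_width: 0.298
gripper_force: 24.1
```

```bash

python3 -m crank '[{"tx":0.0013,"ty":0.0047,"tz":0.0085,"roll":0,"jaw":0.2},{"tx":0.0016,"ty":0.0061,"tz":0.0073,"roll":0,"jaw":0.2},{"tx":0.002,"ty":0.0074,"tz":0.006,"roll":0,"jaw":0.2}]'
python3 -m crank '[{"tx":0.0022,"ty":0.0084,"tz":0.0042,"roll":0,"jaw":0.2},{"tx":0.0024,"ty":0.0092,"tz":0.0025,"roll":0,"jaw":0.2},{"tx":0.0025,"ty":0.0094,"tz":0.0005,"roll":0,"jaw":0.2},{"tx":0.0025,"ty":0.0093,"tz":-0.0013,"roll":0,"jaw":0.2}]'
python3 - <<'E'
from h import *
shot('wrist','w3.png')
E
```

```text
t: 3.77
tool_pos: [0.5257, 0.0579, 0.0884]
ee_rot: [-0.608, 0.794, 0.001, -0.002]
ft_force: [-3.8, -1.2, -3.6]
gripper_width: 0.293
gripper_force: 24.8
t: 4.1
tool_pos: [0.5354, 0.0947, 0.095]
ee_rot: [-0.608, 0.794, 0.001, -0.002]
ft_force: [-7.9, -0.6, 2.1]
gripper_width: 0.297
gripper_force: 25.9
```

View pics/w3.png

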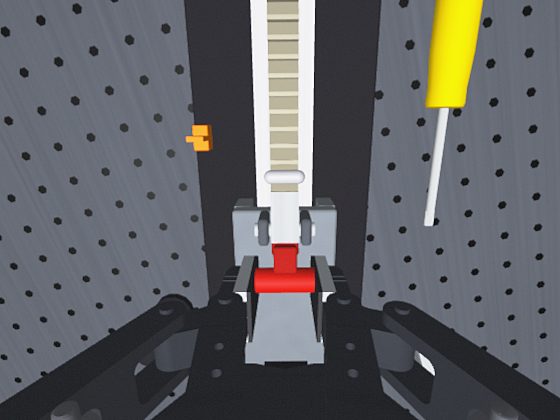

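The bar (285,280) is held and has passed over the hinge. The nose points backward and up at (285,178). I'll continue the arc, then release.

```bash

python3 -m crank '[{"tx":0.0024,"ty":0.0089,"tz":-0.0033,"roll":0,"jaw":0.2},{"tx":0.0021,"ty":0.0079,"tz":-0.0051,"roll":0,"jaw":0.2},{"tx":0.0018,"ty":0.007,"tz":-0.0066,"roll":0,"jaw":0.2},{"tx":0.0010,"ty":0.0037,"tz":-0.0052,"roll":0,"jaw":0.2},{"tx":0,"ty":0,"tz":0,"roll":0,"jaw":0.2}]'
python3 -m crank '[{"tx":0,"ty":0,"tz":0,"roll":0,"jaw":0.6},{"tx":0,"ty":0,"tz":0,"roll":0,"jaw":0.6},{"tx":0,"ty":0,"tz":0,"roll":0,"jaw":0.6},{"tx":0,"ty":0,"tz":0,"roll":0,"jaw":0.6},{"tx":0,"ty":0,"tz":0,"roll":0,"jaw":0.6}]'
python3 -m crank '[{"tx":0,"ty":0,"tz":0.02,"roll":0,"jaw":0.6},{"tx":0,"ty":0,"tz":0.03,"roll":0,"jaw":0.6},{"tx":0,"ty":-0.01,"tz":0.03,"roll":0,"jaw":0.6},{"tx":-0.01,"ty":-0.03,"tz":0.03,"roll":0,"jaw":0.6},{"tx":-0.01,"ty":-0.03,"tz":0.03,"roll":0,"jaw":0.6}]'
python3 -m crank '[{"tx":-0.01,"ty":-0.03,"tz":0.02,"roll":0,"jaw":0.6},{"tx":0,"ty":0,"tz":0,"roll":0,"jaw":0.6}]'
python3 - <<'E'
from h import *
shot('wrist','w4.png'); c=calibration('wrist'); print(c['xyz'].tolist(),c['orientation'].tolist())
E
```

```text
t: 4.57
tool_pos: [0.5433, 0.1245, 0.0742]
ee_rot: [-0.609, 0.793, 0.001, -0.001]
ft_force: [-10.1, 5.4, 5.5]
gripper_width: 0.292
gripper_force: 27.6
t: 4.98
tool_pos: [0.5451, 0.1223, 0.0742]
ee_rot: [-0.608, 0.794, -0.0, 0.001]
ft_force: [-0.0, 0.0, 0.6]
gripper_width: 0.597
gripper_force: 0.0
t: 5.4
tool_pos: [0.5255, 0.0545, 0.2126]
ee_rot: [-0.609, 0.793, -0.0, 0.0]
ft_force: [0.1, -0.1, 0.7]
gripper_width: 0.602
gripper_force: 0.0
t: 5.57
tool_pos: [0.516, 0.0216, 0.2367]
ee_rot: [-0.607, 0.795, -0.002, 0.004]
ft_force: [0.6, 1.5, -0.4]
gripper_width: 0.599
gripper_force: 0.0
[0.49626487815209935, -0.04703185549381164, 0.3681543853091669] [-0.021985870812308857, -0.14204040361773035, 0.9807631222544365, 0.13207892810916547]
```

View pics/w4.png

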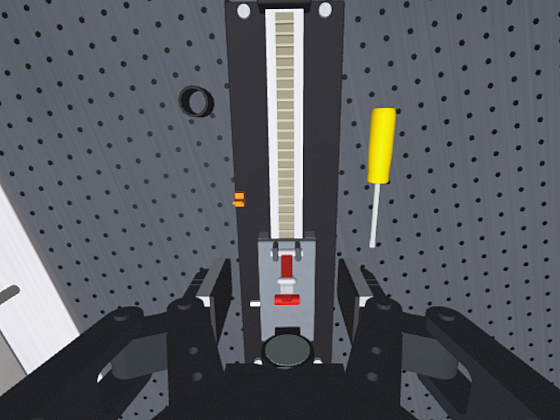

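The pawl is lying over on the carriage: bar at (287,299). The pointer tip is at (252,303) and the index at (239,199).

```bash
cat >> h.py <<'E'
yaw=1.3123; ex=np.array([np.cos(yaw),np.sin(yaw),0]); ey=np.array([-ex[1],ex[0],0]); ctr=np.array([.5231,.0527,0])
def rel(n,p): print(n,np.round(p,4),'rail',round((p-ctr)@ex,4),round((p-ctr)@ey,4))
E
python3 - <<'E'
from h import *
im=cv2.imread('pics/w4.png')[:,:,::-1]; c=calibration('wrist'); r,o=masks(im); print(blobs(o,(225,185,255,215),5))
w=((im.min(2)>185)).astype(np.uint8); b=blobs(w,(240,290,262,315)); print(b)
if b: rel('ptr',plane(c,b[0][1],.037))
rel('idx lo',plane(c,(239,205),.036)); rel('idx hi',plane(c,(239,195.5),.036)); rel('idx base',plane(c,(239,195.5),.01))
S,sc=shot('scene'); T,tc=shot('top')
for im,c2,bx,pb in((S,sc,(285,225,303,245),(328,210,342,224)),(T,tc,(258,208,275,220),(215,203,230,216))):
    h=cv2.cvtColor(np.ascontiguousarray(im),cv2.COLOR_RGB2HSV); o=((h[:,:,0]<18)&(h[:,:,1]>120)&(h[:,:,2]>90)).astype(np.uint8)
    w=(im.min(2)>150).astype(np.uint8); B=blobs(o,bx); Q=blobs(w,pb); print(B,Q)
    if Q: rel('ptr',plane(c2,Q[0][1],.037))
    if B: s=B[0][0]; rel('idx top',plane(c2,(B[0][1][0],s[1]+1),.036)); rel('idx c',plane(c2,B[0][1],.03))
w=(S.min(2)>150).astype(np.uint8); Q=blobs(w,(333,170,352,192)); print(Q)
for s,cc in Q: rel('tab',plane(sc,cc,.126)); rel('tabtop',plane(sc,(cc[0],s[1]),.136))
E
```

```text
[([235, 193, 9, 7, 31], [239.2, 196.8]), ([233, 201, 12, 6, 28], [239.6, 203.2])]
[([250, 302, 10, 4, 39], [254.6, 303.5])]
ptr [0.5869 0.1437 0.037 ] rail 0.1043 -0.0384
idx lo [0.5683 0.024  0.036 ] rail -0.0162 -0.051
idx hi [0.5651 0.014  0.036 ] rail -0.0267 -0.0505
idx base [0.5705 0.0188 0.01  ] rail -0.0207 -0.0545
[([291, 229, 7, 10, 50], [294.1, 234.4])] [([334, 215, 3, 4, 8], [334.9, 216.8])]
ptr [0.5868 0.1443 0.037 ] rail 0.1049 -0.0382
idx top [0.5699 0.0199 0.036 ] rail -0.0197 -0.0536
idx c [0.5789 0.0138 0.03  ] rail -0.0233 -0.0639
[] [([215, 207, 15, 9, 94], [223.1, 212.1])]
ptr [0.5793 0.1428 0.037 ] rail 0.1014 -0.0313
[([339, 175, 7, 6, 28], [342.2, 177.6]), ([333, 187, 2, 4, 6], [333.5, 188.5])]
tab [0.5472 0.1938 0.126 ] rail 0.1426 0.0128
tabtop [0.5486 0.1917 0.136 ] rail 0.1409 0.0109
tab [0.5749 0.1415 0.126 ] rail 0.0991 -0.0274
tabtop [0.5805 0.1362 0.136 ] rail 0.0954 -0.0341
```

```bash

python3 -m crank '[{"tx":0.004,"ty":0.016,"tz":0,"roll":-0.12,"jaw":0.6},{"tx":0.004,"ty":0.016,"tz":0,"roll":-0.12,"jaw":0.6},{"tx":0.004,"ty":0.016,"tz":0,"roll":-0.12,"jaw":0.6},{"tx":0.004,"ty":0.016,"tz":0,"roll":-0.12,"jaw":0.6},{"tx":0.004,"ty":0.016,"tz":0,"roll":-0.12,"jaw":0.6}]'
python3 -m crank '[{"tx":0.004,"ty":0.016,"tz":0,"roll":-0.12,"jaw":0.6},{"tx":0.004,"ty":0.016,"tz":0,"roll":-0.12,"jaw":0.6},{"tx":0.004,"ty":0.016,"tz":0,"roll":-0.12,"jaw":0.6},{"tx":0.004,"ty":0.016,"tz":0,"roll":-0.12,"jaw":0.6},{"tx":0.006,"ty":0.019,"tz":0,"roll":-0.12,"jaw":0.6}]'
python3 -m crank '[{"tx":0,"ty":0,"tz":0,"roll":-0.12,"jaw":0.6},{"tx":0,"ty":0,"tz":0,"roll":-0.12,"jaw":0.6},{"tx":0,"ty":0,"tz":-0.02,"roll":-0.12,"jaw":0.6},{"tx":0,"ty":0,"tz":-0.02,"roll":0,"jaw":0.6},{"tx":0,"ty":0,"tz":0,"roll":0,"jaw":0.6}]'
python3 - <<'E'
from h import *
W,c=shot('wrist','w5.png'); t=get_obs()['tool_pos']; rel('tcp',t); print(proj(c,t),proj(c,ctr+.1365*ex+[0,0,.136]))
E
```

```text
t: 6.13
tool_pos: [0.5352, 0.1064, 0.2293]
ee_rot: [-0.344, 0.939, -0.0, -0.002]
ft_force: [-0.7, -0.7, 0.2]
gripper_width: 0.606
gripper_force: 0.0
t: 6.55
tool_pos: [0.5568, 0.1892, 0.2291]
ee_rot: [-0.051, 0.999, -0.001, -0.002]
ft_force: [0.0, -0.1, -0.2]
gripper_width: 0.606
gripper_force: 0.0
t: 6.97
tool_pos: [0.5544, 0.1876, 0.1851]
ee_rot: [0.126, 0.992, -0.003, -0.005]
ft_force: [-0.3, 0.2, -1.5]
gripper_width: 0.599
gripper_force: 0.0
tcp [0.5557 0.1878 0.1875] rail 0.139 0.003
[287.19831438 285.10585687] [283.01962481 249.15085799]
```

View pics/w5.png

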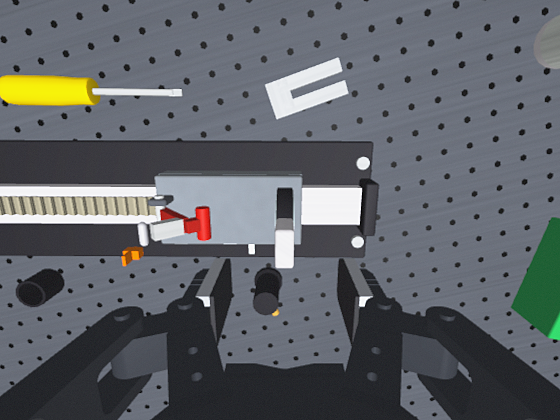

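The tab's top is at (285,249), against a predicted (283,249), so the estimate holds. I'll lower and pinch.

```bash

python3 -m crank '[{"tx":0.002,"ty":-0.002,"tz":-0.025,"roll":0,"jaw":0.6},{"tx":0,"ty":0,"tz":-0.025,"roll":0,"jaw":0.6},{"tx":0,"ty":0,"tz":-0.017,"roll":0,"jaw":0.6},{"tx":0,"ty":0,"tz":0,"roll":0,"jaw":0.3},{"tx":0,"ty":0,"tz":0,"roll":0,"jaw":0.05}]' 40
python3 -m crank '[{"tx":0,"ty":0,"tz":0,"roll":0,"jaw":0.05},{"tx":0,"ty":0,"tz":0,"roll":0,"jaw":0.05},{"tx":0,"ty":0,"tz":0,"roll":0,"jaw":0.05},{"tx":0,"ty":0,"tz":0,"roll":0,"jaw":0.05},{"tx":0,"ty":0,"tz":0,"roll":0,"jaw":0.05}]'
python3 - <<'E'
from h import *
t=get_obs()['tool_pos']; rel('tcp',t)
E
```

```text
t: 7.43
tool_pos: [0.5596, 0.1861, 0.1241]
ee_rot: [0.125, 0.992, -0.001, -0.0]
ft_force: [0.6, 0.9, 0.7]
gripper_width: 0.331
gripper_force: 0.0
t: 7.85
tool_pos: [0.5605, 0.1864, 0.126]
ee_rot: [0.126, 0.992, 0.001, 0.002]
ft_force: [0.8, 0.2, 5.5]
gripper_width: 0.129
gripper_force: 42.8
tcp [0.5605 0.1864 0.126 ] rail 0.1388 -0.002
```

```bash

python3 -m crank '[{"tx":-0.0026,"ty":-0.0097,"tz":0,"roll":0,"jaw":0.05},{"tx":-0.0026,"ty":-0.0097,"tz":0,"roll":0,"jaw":0.05},{"tx":-0.0026,"ty":-0.0097,"tz":0,"roll":0,"jaw":0.05}]'
python3 -m crank '[{"tx":-0.0026,"ty":-0.0097,"tz":0,"roll":0,"jaw":0.05},{"tx":-0.0026,"ty":-0.0097,"tz":0,"roll":0,"jaw":0.05},{"tx":-0.0026,"ty":-0.0097,"tz":0,"roll":0,"jaw":0.05},{"tx":-0.0026,"ty":-0.0097,"tz":0,"roll":0,"jaw":0.05},{"tx":0,"ty":0,"tz":0,"roll":0,"jaw":0.05}]'
python3 -m crank '[{"tx":-0.0026,"ty":-0.0097,"tz":0,"roll":0,"jaw":0.05},{"tx":-0.0026,"ty":-0.0097,"tz":0,"roll":0,"jaw":0.05},{"tx":-0.0026,"ty":-0.0097,"tz":0,"roll":0,"jaw":0.05},{"tx":-0.0026,"ty":-0.0097,"tz":0,"roll":0,"jaw":0.05},{"tx":-0.0026,"ty":-0.0097,"tz":0,"roll":0,"jaw":0.05}]'
python3 -m crank '[{"tx":0,"ty":0,"tz":0,"roll":0,"jaw":0.05},{"tx":0,"ty":0,"tz":0,"roll":0,"jaw":0.05},{"tx":0,"ty":0,"tz":0,"roll":0,"jaw":0.05}]'
python3 - <<'E'
from h import *
W,c=shot('wrist'); t=get_obs()['tool_pos']; rel('tcp',t)
S,sc=shot('scene')
print(proj(c,t),[proj(c,ctr-.0195*ex-.048*ey+[0,0,.036])])
cv2.imwrite('pics/c6.png',np.hstack([W[150:330,150:370],cv2.resize(S[190:250,257:330],(219,180),interpolation=2)]).repeat(1,0)[:,:,::-1])
E
```

```text
t: 8.1
tool_pos: [0.5531, 0.1582, 0.126]
ee_rot: [0.125, 0.992, 0.002, 0.002]
ft_force: [0.6, 3.7, 4.5]
gripper_width: 0.127
gripper_force: 43.0
t: 8.52
tool_pos: [0.5424, 0.1171, 0.1259]
ee_rot: [0.126, 0.992, 0.001, 0.002]
ft_force: [2.6, -2.2, 5.5]
gripper_width: 0.129
gripper_force: 43.1
t: 8.93
tool_pos: [0.5303, 0.0705, 0.126]
ee_rot: [0.125, 0.992, 0.002, 0.003]
ft_force: [2.2, 3.2, 6.7]
gripper_width: 0.127
gripper_force: 43.1
t: 9.18
tool_pos: [0.5299, 0.0688, 0.1259]
ee_rot: [0.125, 0.992, -0.0, 0.002]
ft_force: [2.6, -3.6, 7.2]
gripper_width: 0.13
gripper_force: 43.2
tcp [0.5299 0.0688 0.1259] rail 0.0173 -0.0024
[286.16047854 280.37341604] [array([237.83257226, 277.10246839])]
```

View pics/c6.png

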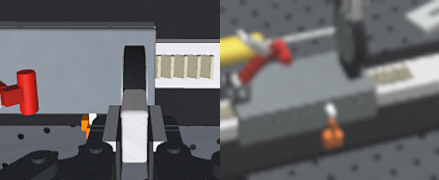

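Wrist crop: the white pointer end is at about (236,267), next to the orange index at (237,276). Scene crop: the pointer is at (294,226) and the index directly beneath it at (294.5,230).

```bash
python3 - <<'E'
from h import *
W,c=shot('wrist'); S,sc=shot('scene'); T,tc=shot('top')
for n,im,cc,b in(('W',W,c,(222,255,250,295)),('S',S,sc,(286,221,303,240)),('T',T,tc,(257,205,278,222))):
    h=cv2.cvtColor(np.ascontiguousarray(im),cv2.COLOR_RGB2HSV).astype(int)
    o=((h[:,:,0]<20)&(h[:,:,1]>140)&(h[:,:,2]>110)).astype(np.uint8); w=((im.min(2)>165)&(h[:,:,1]<50)).astype(np.uint8)
    for s,p in blobs(o,b,4): print(n,'o',s); rel('idx',plane(cc,p,.034)); rel('  toprow',plane(cc,(p[0],s[1]+.5),.036))
    for s,p in blobs(w,b,4): print(n,'w',s); rel('ptr',plane(cc,p,.037))
print(S[224:236,288:301].tolist() and '')
E
```

```text
W o [233, 265, 6, 4, 16]
idx [0.5564 0.0216 0.034 ] rail -0.0215 -0.0402
  toprow [0.5545 0.0225 0.036 ] rail -0.0212 -0.0381
W o [231, 270, 9, 19, 102]
idx [0.5645 0.019  0.034 ] rail -0.022 -0.0486
  toprow [0.5586 0.0212 0.036 ] rail -0.0214 -0.0423
W w [239, 263, 8, 12, 62]
ptr [0.5566 0.0271 0.037 ] rail -0.0161 -0.0389
S o [291, 230, 7, 9, 35]
idx [0.5833 0.0107 0.034 ] rail -0.0252 -0.0689
  toprow [0.5715 0.0188 0.036 ] rail -0.0204 -0.0555
S w [293, 225, 2, 3, 6]
ptr [0.5563 0.0273 0.037 ] rail -0.0161 -0.0386
T o [264, 213, 7, 5, 27]
idx [0.5684 0.0192 0.034 ] rail -0.0208 -0.0524
  toprow [0.5722 0.0191 0.036 ] rail -0.0199 -0.0561
T w [263, 218, 3, 4, 9]
ptr [0.5556 0.0279 0.037 ] rail -0.0156 -0.0377
```

```bash

python3 -m crank '[{"tx":-0.0006,"ty":-0.0024,"tz":0,"roll":0,"jaw":0.05},{"tx":-0.0006,"ty":-0.0024,"tz":0,"roll":0,"jaw":0.05},{"tx":0,"ty":0,"tz":0,"roll":0,"jaw":0.05},{"tx":0,"ty":0,"tz":0,"roll":0,"jaw":0.05}]'
python3 -m crank '[{"tx":0,"ty":0,"tz":0,"roll":0,"jaw":0.5},{"tx":0,"ty":0,"tz":0,"roll":0,"jaw":0.6},{"tx":0,"ty":0,"tz":0,"roll":0,"jaw":0.6},{"tx":0,"ty":0,"tz":0,"roll":0,"jaw":0.6},{"tx":0,"ty":0,"tz":0.02,"roll":0,"jaw":0.6}]'
python3 -m crank '[{"tx":0,"ty":0,"tz":0.03,"roll":0,"jaw":0.6},{"tx":0,"ty":0,"tz":0.03,"roll":0,"jaw":0.6},{"tx":-0.006,"ty":-0.024,"tz":0.02,"roll":0,"jaw":0.6},{"tx":-0.003,"ty":-0.012,"tz":0.0,"roll":0,"jaw":0.6},{"tx":0,"ty":0,"tz":0,"roll":0,"jaw":0.6}]'
python3 - <<'E'
from h import *
W,c=shot('wrist'); S,sc=shot('scene'); T,tc=shot('top'); rel('tcp',get_obs()['tool_pos'])
px=proj(c,ctr-.02*ex-.045*ey+[0,0,.036]); u,v=px.astype(int); print(px)
for n,im,cc,b in(('W',W,c,(u-25,v-25,u+25,v+25)),('S',S,sc,(286,221,303,240)),('T',T,tc,(257,205,278,222))):
    h=cv2.cvtColor(np.ascontiguousarray(im),cv2.COLOR_RGB2HSV).astype(int)
    o=((h[:,:,0]<20)&(h[:,:,1]>140)&(h[:,:,2]>110)).astype(np.uint8); w=((im.min(2)>165)&(h[:,:,1]<50)).astype(np.uint8)
    for s,p in blobs(o,b,4): print(n,'o',s); rel('idx',plane(cc,p,.034)); rel('  toprow',plane(cc,(p[0],s[1]+.5),.036))
    for s,p in blobs(w,b,4): print(n,'w',s); rel('ptr',plane(cc,p,.037))
cv2.imwrite('pics/c7.png',np.hstack([cv2.resize(W[100:360,100:460],(540,390)),cv2.resize(W[v-30:v+30,u-20:u+20],(260,390),interpolation=0)])[:,:,::-1])
E
```

```text
t: 9.77
tool_pos: [0.529, 0.0653, 0.126]
ee_rot: [0.125, 0.992, 0.001, 0.002]
ft_force: [1.8, 1.3, 6.7]
gripper_width: 0.127
gripper_force: 43.1
t: 10.18
tool_pos: [0.5237, 0.0635, 0.1403]
ee_rot: [0.126, 0.992, -0.002, -0.005]
ft_force: [0.2, 0.0, -0.5]
gripper_width: 0.602
gripper_force: 0.0
t: 10.6
tool_pos: [0.5172, 0.027, 0.225]
ee_rot: [0.127, 0.992, 0.0, 0.0]
ft_force: [-0.9, 0.1, -0.8]
gripper_width: 0.6
gripper_force: 0.0
tcp [0.5172 0.0284 0.223 ] rail -0.025 -0.0005
[290.59039327 233.13122134]
W o [284, 230, 9, 14, 48]
idx [0.5641 0.0177 0.034 ] rail -0.0234 -0.0486
  toprow [0.5577 0.0193 0.036 ] rail -0.0235 -0.042
W o [290, 230, 8, 16, 29]
idx [0.5678 0.0251 0.034 ] rail -0.0152 -0.0503
  toprow [0.5598 0.0271 0.036 ] rail -0.0154 -0.042
W w [286, 208, 5, 4, 10]
ptr [0.5352 0.0263 0.037 ] rail -0.0224 -0.0184
W w [265, 213, 4, 7, 13]
ptr [0.5358 0.0025 0.037 ] rail -0.0453 -0.0252
W w [274, 214, 2, 3, 4]
ptr [0.5369 0.0103 0.037 ] rail -0.0375 -0.0242
W w [275, 215, 3, 5, 7]
ptr [0.5404 0.0116 0.037 ] rail -0.0353 -0.0272
W w [288, 219, 4, 3, 6]
ptr [0.5466 0.0247 0.037 ] rail -0.0211 -0.0299
W w [265, 221, 24, 3, 32]
ptr [0.5455 0.0088 0.037 ] rail -0.0367 -0.0329
W w [296, 222, 16, 2, 17]
ptr [0.5535 0.0381 0.037 ] rail -0.0064 -0.0331
W w [289, 224, 6, 10, 53]
ptr [0.5561 0.024  0.037 ] rail -0.0193 -0.0393
S o [291, 230, 7, 9, 35]
idx [0.5833 0.0107 0.034 ] rail -0.0252 -0.0689
  toprow [0.5715 0.0188 0.036 ] rail -0.0204 -0.0555
S w [291, 225, 3, 3, 7]
ptr [0.554  0.0239 0.037 ] rail -0.0199 -0.0373
```

View pics/c7.png

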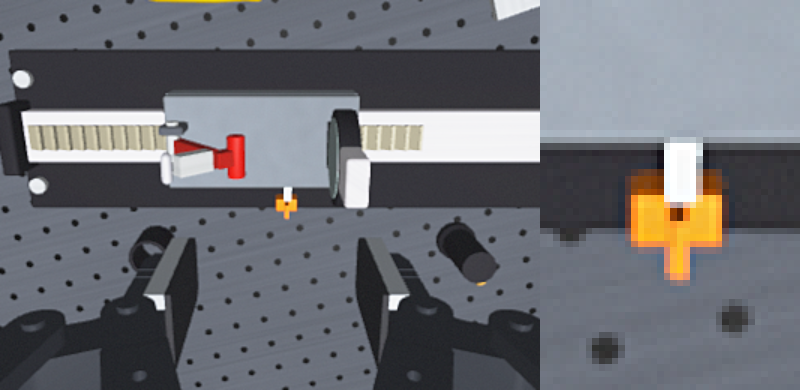

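The pointer end sits right on the index's stem, within about 1 px (≈0.8 mm). The pawl is still over, with its bar at about (257,203) in full-frame pixels.

```bash

python3 - <<'E'
from h import *
W,c=shot('wrist'); r,_=masks(W); print(blobs(r,(190,170,300,240),10))
rel('bar',plane(c,(257.3,203.3),.081)); print('pred',ctr-.0515*ex, get_obs()['ee_rot'])
E
python3 -m crank '[{"tx":-0.002,"ty":-0.008,"tz":0,"roll":0.12,"jaw":0.6},{"tx":-0.002,"ty":-0.008,"tz":0,"roll":0.12,"jaw":0.6},{"tx":-0.002,"ty":-0.007,"tz":0,"roll":0.12,"jaw":0.6},{"tx":0,"ty":0,"tz":0,"roll":0.12,"jaw":0.6},{"tx":0,"ty":0,"tz":0,"roll":0.12,"jaw":0.6}]'
python3 -m crank '[{"tx":0,"ty":0,"tz":0,"roll":0.12,"jaw":0.6},{"tx":0,"ty":0,"tz":0,"roll":0.12,"jaw":0.6},{"tx":0,"ty":0,"tz":0,"roll":0.12,"jaw":0.6},{"tx":0,"ty":0,"tz":0,"roll":0.12,"jaw":0.6},{"tx":0,"ty":0,"tz":0,"roll":0.12,"jaw":0.6}]'
python3 -m crank '[{"tx":0,"ty":0,"tz":-0.01,"roll":0.12,"jaw":0.6},{"tx":0,"ty":0,"tz":-0.02,"roll":0.12,"jaw":0.6},{"tx":0,"ty":0,"tz":-0.02,"roll":0.12,"jaw":0.6},{"tx":0,"ty":0,"tz":-0.02,"roll":0,"jaw":0.6},{"tx":0,"ty":0,"tz":0,"roll":0,"jaw":0.6}]'
python3 - <<'E'
from h import *
W,c=shot('wrist'); r,_=masks(W); B=blobs(r,(220,200,350,380),10); print(B); rel('tcp',get_obs()['tool_pos'])
for s,p in B: rel('c',plane(c,p,.081)); rel('bottom bar',plane(c,(s[0]+s[2]/2,s[1]+s[3]-4),.081))
E
```

```text
[([215, 191, 47, 30, 567], [246.5, 204.1])]
bar [0.5096 0.0045 0.081 ] rail -0.0501 0.0008
pred [0.5099352  0.00291106 0.        ] [ 1.25801924e-01  9.92054576e-01 -4.63036641e-04 -1.17487190e-03]
t: 11.22
tool_pos: [0.5116, 0.0057, 0.223]
ee_rot: [-0.176, 0.984, -0.0, -0.001]
ft_force: [0.7, -0.8, -0.6]
gripper_width: 0.601
gripper_force: 0.0
t: 11.63
tool_pos: [0.5117, 0.0061, 0.2229]
ee_rot: [-0.459, 0.888, 0.0, -0.001]
ft_force: [0.1, -0.4, 0.7]
gripper_width: 0.599
gripper_force: 0.0
t: 12.05
tool_pos: [0.5089, 0.0054, 0.1493]
ee_rot: [-0.608, 0.794, 0.002, -0.005]
ft_force: [-0.3, 0.0, -0.1]
gripper_width: 0.599
gripper_force: 0.0
[([260, 218, 38, 21, 658], [278.3, 229.1])]
tcp [0.5103 0.0055 0.1516] rail -0.0489 0.0003
c [0.5115 0.0014 0.081 ] rail -0.0526 -0.0019
bottom bar [0.5122 0.0055 0.081 ] rail -0.0484 -0.0015
```

```bash

python3 -m crank '[{"tx":0.001,"ty":-0.0015,"tz":-0.03,"roll":0,"jaw":0.6},{"tx":0,"ty":0,"tz":-0.03,"roll":0,"jaw":0.6},{"tx":0,"ty":0,"tz":-0.02,"roll":0,"jaw":0.6},{"tx":0,"ty":0,"tz":0,"roll":0,"jaw":0.6},{"tx":0,"ty":0,"tz":0,"roll":0,"jaw":0.3}]' 25
python3 -m crank '[{"tx":0,"ty":0,"tz":0,"roll":0,"jaw":0.2},{"tx":0,"ty":0,"tz":0,"roll":0,"jaw":0.2},{"tx":0,"ty":0,"tz":0,"roll":0,"jaw":0.2},{"tx":0,"ty":0,"tz":0,"roll":0,"jaw":0.2},{"tx":0,"ty":0,"tz":0,"roll":0,"jaw":0.2}]'
python3 - <<'E'
from h import *
rel('tcp',get_obs()['tool_pos'])
E
```

```text
t: 12.52
tool_pos: [0.5135, 0.0043, 0.0745]
ee_rot: [-0.609, 0.793, -0.0, -0.0]
ft_force: [0.5, 0.3, 1.4]
gripper_width: 0.475
gripper_force: 0.0
t: 12.93
tool_pos: [0.5118, 0.0043, 0.076]
ee_rot: [-0.608, 0.794, 0.001, -0.0]
ft_force: [-4.8, 2.0, 2.8]
gripper_width: 0.294
gripper_force: 25.1
tcp [0.5118 0.0043 0.076 ] rail -0.0496 -0.0014
```

```bash

python3 -m crank '[{"tx":-0.0016,"ty":-0.006,"tz":0.0087,"roll":0,"jaw":0.2},{"tx":-0.0018,"ty":-0.007,"tz":0.0066,"roll":0,"jaw":0.2},{"tx":-0.0021,"ty":-0.0079,"tz":0.0051,"roll":0,"jaw":0.2},{"tx":-0.0024,"ty":-0.0089,"tz":0.0033,"roll":0,"jaw":0.2}]'
python3 -m crank '[{"tx":-0.0025,"ty":-0.0093,"tz":0.0013,"roll":0,"jaw":0.2},{"tx":-0.0025,"ty":-0.0094,"tz":-0.0005,"roll":0,"jaw":0.2},{"tx":-0.0024,"ty":-0.0092,"tz":-0.0025,"roll":0,"jaw":0.2},{"tx":-0.0022,"ty":-0.0084,"tz":-0.0042,"roll":0,"jaw":0.2}]'
python3 -m crank '[{"tx":-0.002,"ty":-0.0074,"tz":-0.006,"roll":0,"jaw":0.2},{"tx":-0.0016,"ty":-0.0061,"tz":-0.0073,"roll":0,"jaw":0.2},{"tx":-0.0006,"ty":-0.0024,"tz":-0.0042,"roll":0,"jaw":0.2},{"tx":0,"ty":0,"tz":0,"roll":0,"jaw":0.2}]'
python3 - <<'E'
from h import *
rel('tcp',get_obs()['tool_pos'])
E
python3 -m crank '[{"tx":0,"ty":0,"tz":0,"roll":0,"jaw":0.5},{"tx":0,"ty":0,"tz":0,"roll":0,"jaw":0.6},{"tx":0,"ty":0,"tz":0,"roll":0,"jaw":0.6},{"tx":0,"ty":0,"tz":0,"roll":0,"jaw":0.6},{"tx":0,"ty":0,"tz":0,"roll":0,"jaw":0.6}]'
python3 -m crank '[{"tx":0,"ty":0,"tz":0.03,"roll":0,"jaw":0.6},{"tx":0,"ty":0,"tz":0.03,"roll":0,"jaw":0.6},{"tx":0,"ty":0,"tz":0.03,"roll":0,"jaw":0.6},{"tx":0,"ty":0,"tz":0.03,"roll":0,"jaw":0.6},{"tx":0,"ty":0,"tz":0.03,"roll":0,"jaw":0.6}]'
python3 -m crank '[{"tx":0,"ty":0,"tz":0.02,"roll":0,"jaw":0.6},{"tx":0,"ty":0,"tz":0,"roll":0,"jaw":0.6}]'
python3 - <<'E'
from h import *
W,c=shot('wrist'); S,sc=shot('scene')
u,v=proj(c,ctr-.02*ex-.045*ey+[0,0,.036]).astype(int); print(u,v)
r,_=masks(W); print(blobs(r,(200,100,380,380),10)); rel('tcp',get_obs()['tool_pos'])
cv2.imwrite('pics/c8.png',np.hstack([cv2.resize(W[120:320,190:370],(350,390)),cv2.resize(W[v-25:v+25,u-20:u+30],(390,390),interpolation=0)])[:,:,::-1])
E
```

```text
t: 13.27
tool_pos: [0.504, -0.0255, 0.0995]
ee_rot: [-0.608, 0.794, 0.001, 0.0]
ft_force: [-4.2, 4.4, -2.1]
gripper_width: 0.291
gripper_force: 25.0
t: 13.6
tool_pos: [0.4944, -0.0626, 0.0949]
ee_rot: [-0.608, 0.794, 0.0, -0.0]
ft_force: [-7.0, 1.9, 8.7]
gripper_width: 0.297
gripper_force: 27.3
t: 13.93
tool_pos: [0.4899, -0.0796, 0.0762]
ee_rot: [-0.608, 0.794, 0.0, -0.001]
ft_force: [-4.7, -2.8, 5.6]
gripper_width: 0.293
gripper_force: 28.8
tcp [ 0.4899 -0.0796  0.0762] rail -0.1364 -0.0017
t: 14.35
tool_pos: [0.4919, -0.0778, 0.0749]
ee_rot: [-0.608, 0.794, -0.0, 0.001]
ft_force: [-0.6, 0.9, 0.3]
gripper_width: 0.601
gripper_force: 0.0
t: 14.77
tool_pos: [0.4911, -0.0778, 0.2261]
ee_rot: [-0.608, 0.794, -0.0, 0.0]
ft_force: [0.3, 0.9, 0.8]
gripper_width: 0.597
gripper_force: 0.0
t: 14.93
tool_pos: [0.494, -0.0778, 0.2498]
ee_rot: [-0.609, 0.793, -0.003, 0.004]
ft_force: [0.1, 0.7, 0.5]
gripper_width: 0.603
gripper_force: 0.0
254 280
[([278, 185, 25, 47, 627], [289.7, 204.1])]
tcp [ 0.4914 -0.0777  0.2451] rail -0.1341 -0.0027
```

View pics/c8.png

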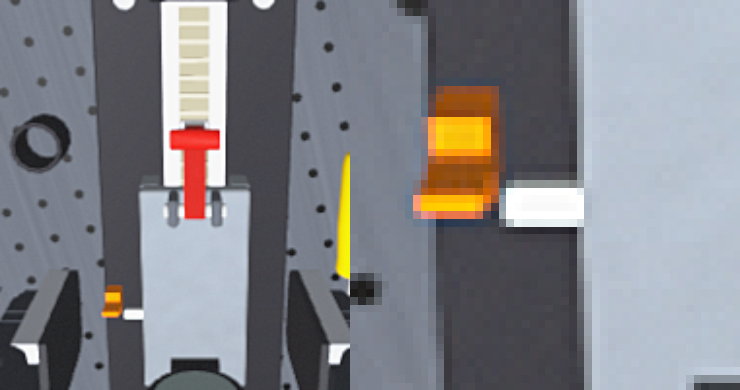

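The pawl is down, with its bar at (290,190) and its nose on the teeth. The pointer is on the same image row as the bright top edge of the index. I'll check the bar's height, then hand in.

```bash
python3 - <<'E'
from h import *
W,c=shot('wrist'); S,sc=shot('scene'); r,_=masks(W); s,_=masks(S)
R_=[b for b in blobs(s,(200,180,330,270),10)]; print(R_)
b=R_[0][0]; rows=np.argwhere(s[b[1]:b[1]+b[3],b[0]:b[0]+5]); p=(b[0]+rows[:,1].mean(),b[1]+rows[:,0].mean())
P=tri([ray(c,(290,191)),ray(sc,p)]); rel('bar',P)
h=ctr-.0945*ex
for th in(0,.1,.2,.4): a=np.pi-np.arctan2(16,46)-th; Q=h+.0487*np.cos(a)*ex+[0,0,.057+.0487*np.sin(a)]; print(th,proj(c,Q),proj(sc,Q),p)
E
```

```text
[([242, 212, 20, 9, 61], [250.0, 217.0])]
bar [ 0.4849 -0.0821  0.0731] rail -0.1401 0.0025
0 [287.46708149 191.30212391] [244.10131277 216.38720978] (np.float64(244.29166666666666), np.float64(215.66666666666666))
0.1 [287.51425321 194.13094892] [244.66804231 214.90187542] (np.float64(244.29166666666666), np.float64(215.66666666666666))
0.2 [287.56237149 197.43029351] [245.40554212 213.43811366] (np.float64(244.29166666666666), np.float64(215.66666666666666))
0.4 [287.65893312 205.31754391] [247.36328298 210.63803047] (np.float64(244.29166666666666), np.float64(215.66666666666666))
```

The measured pawl angle is about 0 to 0.05 rad, so it is seated in the teeth.

```bash
python3 -c "
from cell import *
print(close_job())"
```

```text
the job is handed in; nothing more can be done
None
```

The job is handed in: I flipped the pawl over, slid the carriage back until its pointer was level with the index (about 1 mm in the last picture), and set the pawl back in the teeth, with the bystanders left alone.

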